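# Find the red crimp die in the closed cases and load it into the press

### The arm

A 7-joint arm with a two-finger parallel gripper is mounted at the origin on the work surface. World frame = base frame: x ahead of the robot, y to its left, z up, the work surface at z = 0. Lengths are in mm, angles in rad, forces in N, time in s.
With the tool pointing down it reaches from about 425 to 800 mm from the base axis. Payload 8.3 kg.
Tool frame: the origin (TCP) lies midway between the tips of the shut fingers; the grasp point (between the pads) lies 19 mm behind it; x points along the fingers, y is the direction in which the jaws open and shut, and the axes are right-handed (so a half turn about x gives the same grasp; the last joint's range is limited). The gripper opens to 85 mm and grips with 20 to 120 N. Pads are 22 mm wide; open, the fingers measure 114 mm over their backs; the gripper's body (76 mm by 85 mm) begins 54 mm behind the grasp point. The pads swing forward as they close: fully open they stand 13 mm farther back than shut.
Start: joints at [-1.373, 0.383, 0.016, 1.37, -0.006, 1.388, -0.046], TCP at [161.106, 603.861, 231.279] pointing down, gripper open.
Joint ranges: [-2.95, 2.95], [-0.25, 2.06], [-1.52, 1.56], [0.18, 2.33], [-1.44, 4.58], [0.02, 2.06], [-3.01, 3.01]. Speed limits (rad/s): [2.39, 2.39, 3.01, 3.01, 3.14, 3.14, 3.14].

### API

Orientations are given as a 3x3 rotation matrix whose columns are the frame's x, y, z axes.
In Python, from cell import bot gives the robot as it stands.
- The arm moves only by the shell command python3 -m handwheel 'ROWS' [FORCE]. ROWS is JSON, one flat list of numbers, 5 for each row, row after row: the closure, from 0 (fully open) to 1 (shut), then the shift along the tool's x, y, z in m, then the turn about the tool's x in degrees. A call has exactly 5 rows; each row is the pose to reach, as a shift and turn from the pose commanded when the call began, along the tool's axes at that moment; what a row does not reach only later rows make up. A row lasts 1/10 s, in which the tool goes at most 50 mm and 8.59 degrees, less where a joint would pass 70% of its speed; a pose out of reach is approached as far as the arm can. A call with a gripper value outside its range is refused whole. The fingers move at their own pace and stop on an object; FORCE is the grip in N (left out, the last holds). Time passes only in rows, so rows that repeat a pose let the fingers close, or fill a call up. It gives the time, the measured TCP pose, the force and the opening at its end, in the units of the state.
- bot.get_obs(): the state, without advancing time (a new reading comes with each control period).
- bot.read_camera(name): name is "scene" or "side" or "wrist"; returns a dict with "frame" (384x512x3 uint8, red, green, blue), "intrinsics" (3x3 intrinsics, pixels), "T" (4x4, takes a point from camera to world coordinates). Camera axes: x right, y down, z forward; pixel columns grow to the right and rows downward; lengths in mm; the calibration is good to about 2 mm. A picture is of the moment at which its call begins. There is no depth.
- bot.job_done(): hands the job in, once; it reports no verdict.
Trained networks look in a picture, given as the dict that the camera call returned (one of the last four; its "shot" number tells which), for a name from the list of things; names that differ only in an ending like _2 or _b are one class to them, and where a whole thing is asked for, a point or a joint stands for the part that bears it (a point fixed in the world has none). Each returns a list of dicts, best first, with "p" (0 to 1); they miss things now and then, are a little off and sometimes report something else, mostly with a low value. They report only what shows in the picture. A call takes as long as a camera call. They do not tell look-alikes from the thing itself.
- bot.recognise(picture, label): "centre" ([column, row] in pixels, amid what is visible of it).
- bot.masks_of(picture, label): "region" (384x512 bool, what is visible of it) and "centre" ([column, row] in pixels, amid what is visible of it).
The state is a dict: "clock": time; "joint_positions": joint angles; "dq": joint speeds; "effort": joint torques, N m; "tool_pos": TCP position; "ee_rot": TCP orientation; "ft_force": force on the tool from outside, world axes, zero at the start; "ft_torque": the same for the moment, N m; "opening": finger opening in mm.
Only numpy, scipy, OpenCV 4.12 (cv2) and the standard library are available. Lean on these libraries where they do the work, as an engineer would, in place of code of your own. Each camera call takes 0.05 s, during which the arm holds its last target.

### The job

First lift the lids of both grey cases and leave them standing wide open, so that you can see which one holds the crimp die with the red grip. Then take out the red die and slide it nose first into the die channel of the blue press, fully home against the stop, and let go. Leave the green die in its case and do not disturb the other things on the bench.

Things in the scene. Friction and masses are not known exactly. Their poses are not given: they have to be found in the camera images.
- case_a: One of two look-alike grey plastic cases with a hinged lid, fixed to the bench, 166 long (its x) x 112 wide (its y) x 68 high without the lid; walls and floor 4 thick, inside 158 x 104. Origin: centre of the underside. x runs from the front (handle side, towards the robot) to the hinge side, z up. It holds one crimp die lying on its floor, nose towards the hinge side, within 8 mm of the middle and 0.06 rad of square.
- lid_a (a joint): Angle of the lid: 0 shut, 1.57 upright, at most 1.9 (leaning back). The hinge is stiff (0.18 N m) and keeps the lid where it is left. Lid 166 x 112 x 6, 150 g.
- lid_a_handle (a point): Centre of the lid's yellow handle: a cross bar 18 in diameter and 32 long along the case's y (parallel to the hinge), on a 14 wide stem at mid length; its centre is 26 above the lid's top, 131 from the hinge line in the lid's plane and 32 above it. Its two flat ends can be pinched by fingers closing along the bar, and the bar can then pivot between them as the lid swings.
- lid_a_hinge (a point): Middle of the lid's hinge line, at the top of the case's far (+x) wall; the line runs along the case's y.
- case_b: One of two look-alike grey plastic cases with a hinged lid, fixed to the bench, 166 long (its x) x 112 wide (its y) x 68 high without the lid; walls and floor 4 thick, inside 158 x 104. Origin: centre of the underside. x runs from the front (handle side, towards the robot) to the hinge side, z up. It holds one crimp die lying on its floor, nose towards the hinge side, within 8 mm of the middle and 0.06 rad of square.
- lid_b (a joint): Angle of the lid: 0 shut, 1.57 upright, at most 1.9 (leaning back). The hinge is stiff (0.18 N m) and keeps the lid where it is left. Lid 166 x 112 x 6, 150 g.
- lid_b_handle (a point): Centre of the lid's yellow handle: a cross bar 18 in diameter and 32 long along the case's y (parallel to the hinge), on a 14 wide stem at mid length; its centre is 26 above the lid's top, 131 from the hinge line in the lid's plane and 32 above it. Its two flat ends can be pinched by fingers closing along the bar, and the bar can then pivot between them as the lid swings.
- lid_b_hinge (a point): Middle of the lid's hinge line, at the top of the case's far (+x) wall; the line runs along the case's y.
- die_red_grip (a point): Centre of the red upright grip of the red-gripped crimp die, half-way up the grip and 38 above the die's underside. x points to the die's nose, z up. The grip is 44 long (x), 20 wide (y), 36 high; it stands on a base 130 x 42 x 20 high with a brass nose end. The base reaches 90 ahead of (+x) and 40 behind this point. About 300 g (+-25%), balanced near the grip.
- die_green_grip (a point): Centre of the green upright grip of the green-gripped crimp die, half-way up the grip and 38 above the die's underside. x points to the die's nose, z up. The grip is 44 long (x), 20 wide (y), 36 high; it stands on a base 130 x 42 x 20 high with a brass nose end. The base reaches 90 ahead of (+x) and 40 behind this point. About 300 g (+-25%), balanced near the grip.
- die_red_nose (a point): Middle of the red die's front (nose) face, 90 ahead of the grip's centre and 10 above the die's underside. Axes as the die's.
- press: Small blue pneumatic crimp press, fixed to the bench: base 210 (x) x 150 (y), head with two aluminium cylinders at its back, 216 high in all. Origin: centre of the underside; x runs from the open front (towards the robot) to the back, z up. A straight die channel, open at the front, runs along x on a steel bed whose top (the channel floor) is 30 above the bench.
- press_stop (a point): Point on the stop face that closes the back of the channel, on its centre line, 10 above the channel floor: the die's nose face belongs here. Axes as the press's. The press head (53 above the channel floor) with its ram (34 above it) overhangs the last 25 before the stop, so a die cannot be lowered in there from above: it must be slid under.
- press_mouth (a point): Point on the channel's centre line where its parallel guides begin, 115 in front of the stop, 10 above the channel floor. Axes as the press's. The guides are 14 high with 52 between them (the die is 42 wide); flared guides and 50 of open bed lie in front of this point.
- tester: White hand-held tester, 160 x 78 x 30, lying on the bench beyond the cases. Origin: centre of the underside. Bystander.
- hex_keys: Yellow holder with hex keys, about 130 x 45 x 16, lying on the near side of the bench. Origin: underside of the holder. Bystander.
- pin_cup: White cup, 68 across, 60 high, beyond the cases. Origin: centre of the underside. Bystander.
- driver: Screwdriver with a red handle, 170 long, lying on the near side of the bench. Bystander.
- foam: White slab, 120 x 80 x 22, beyond the cases. Origin: centre of the underside. Bystander.
Not all that is in view belongs to the job. What is shaped like the case_b but purple or turquoise is not meant.

How it is judged:
By the outcome, as a careful person would: the job done as asked, in the order asked, and still so for the second after the job is handed in, with the robot touching nothing.
It also fails if it takes over 67 s, if anything falls off the work surface, if the arm or the gripper's body presses on something with over 40 N, if the wrist force passes 120 N, or if a joint passes its speed limit or range.

## Working session

There is one attempt and no reset: what is moved stays moved. The work goes in short steps, Python scripts to look and compute and a shell command to move; the robot and the scene stay as the last step left them, time stands still between calls to the robot, and variables do not carry over. Pictures are saved under pics/ and viewed, and the job is handed in when it is done.

```bash
ls; mkdir -p pics
cat > h.py <<'E'
import numpy as np, cv2
from cell import bot
def shot(n,fn):
    c=bot.read_camera(n); cv2.imwrite('pics/'+fn,c['frame'][:,:,::-1]); return c
def ray(c,px):
    K=np.array(c['intrinsics']);T=np.array(c['T'])
    d=np.linalg.inv(K)@np.array([px[0],px[1],1.]); d=T[:3,:3]@d
    return T[:3,3],d/np.linalg.norm(d)
def atz(c,px,z):
    o,d=ray(c,px); return o+d*(z-o[2])/d[2]
def tri(L):
    A=np.zeros((3,3));b=np.zeros(3)
    for c,px in L:
        o,d=ray(c,px);P=np.eye(3)-np.outer(d,d);A+=P;b+=P@o
    x=np.linalg.solve(A,b); 
    return x,[np.linalg.norm((np.eye(3)-np.outer(ray(c,px)[1],ray(c,px)[1]))@(x-ray(c,px)[0])) for c,px in L]
def proj(c,p):
    K=np.array(c['intrinsics']);T=np.linalg.inv(np.array(c['T']))
    q=K@(T[:3,:3]@np.asarray(p,float)+T[:3,3]); return q[:2]/q[2]
E
python3 - <<'E'
from h import *
np.set_printoptions(precision=3,suppress=True)
o=bot.get_obs();print(o)
for n in ['scene','side','wrist']:
    c=shot(n,n+'0.png');print(n,c['T'],c['intrinsics'])
    for l in ['case_a','lid_a_handle','lid_a_hinge','press','press_stop','press_mouth']:
        try: print(l,[(np.round(d['centre']),round(d['p'],2)) for d in bot.recognise(c,l)])
        except Exception as e: print(l,e)
E
```

```text
pics
{'clock': 0.0, 'joint_positions': array([-1.373,  0.384,  0.016,  1.371, -0.006,  1.388, -0.046]), 'dq': array([ 0.001, -0.002, -0.   ,  0.   , -0.002, -0.001, -0.001]), 'effort': array([ -0.   , -62.761,   0.844, -37.182,   0.016,   0.014,  -0.   ]), 'tool_pos': array([161.032, 603.382, 230.262]), 'ee_rot': array([[-0.   ,  0.258,  0.966],
       [-0.002,  0.966, -0.258],
       [-1.   , -0.002,  0.   ]]), 'ft_force': array([ 0.072, -0.654,  0.38 ]), 'ft_torque': array([-0.038,  0.032, -0.062]), 'opening': 85.29982151290963}
scene [[  -0.123    0.854   -0.505 1186.021]
 [   0.992    0.107   -0.061  105.134]
 [   0.002   -0.509   -0.861 1253.037]
 [   0.       0.       0.       1.   ]] [[461.087   0.    256.138]
 [  0.    461.087 197.777]
 [  0.      0.      1.   ]]
case_a [(array([172., 130.]), 0.9), (array([163., 197.]), 0.76), (array([363., 148.]), 0.73), (array([259., 216.]), 0.72), (array([162., 191.]), 0.31)]
lid_a_handle [(array([161., 192.]), 0.86)]
lid_a_hinge [(array([161., 190.]), 0.93)]
press [(array([334., 217.]), 0.65)]
press_stop [(array([332., 220.]), 0.84)]
pres
[... 323 characters left out ...]
ay([147., 160.]), 0.82), (array([261., 192.]), 0.66), (array([205., 298.]), 0.66)]
lid_a_handle [(array([301., 250.]), 0.88)]
lid_a_hinge [(array([299., 252.]), 0.81)]
press [(array([240., 156.]), 0.6)]
press_stop [(array([237., 155.]), 0.74)]
press_mouth [(array([240., 157.]), 0.89)]
wrist [[  0.256   0.928   0.269  92.461]
 [  0.967  -0.246  -0.071 621.969]
 [  0.      0.278  -0.961 373.514]
 [  0.      0.      0.      1.   ]] [[298.104   0.    257.001]
 [  0.    298.104 192.562]
 [  0.      0.      1.   ]]
case_a [(array([ 62., 253.]), 0.9)]
lid_a_handle []
lid_a_hinge []
press [(array([ 78., 376.]), 0.72)]
press_stop [(array([ 80., 378.]), 0.56)]
press_mouth [(array([ 82., 380.]), 0.94)]
```

```bash
python3 -c "
import cv2
for n in ['scene','side']:
    cv2.imwrite(f'pics/{n}0b.png',cv2.resize(cv2.imread(f'pics/{n}0.png'),(800,600),interpolation=cv2.INTER_CUBIC))"
```

```text
(no output)
```

View pics/scene0b.png

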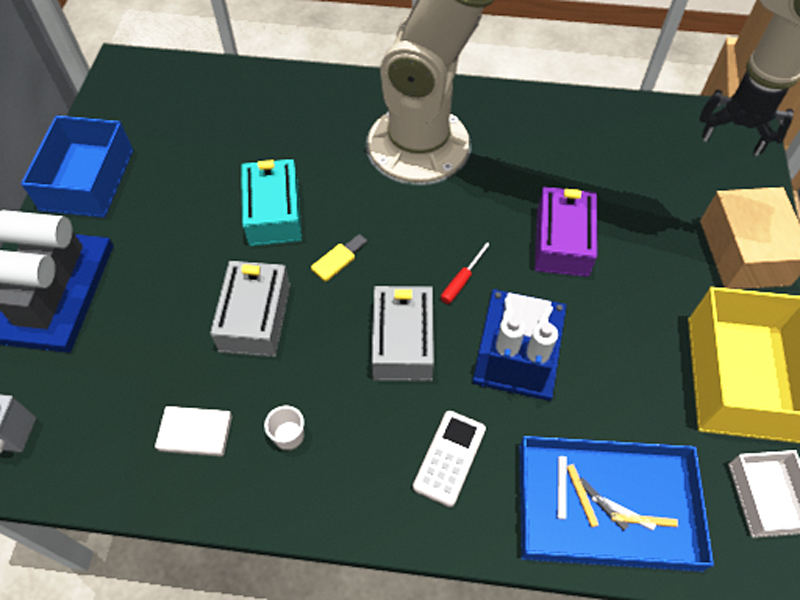

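View pics/side0b.png

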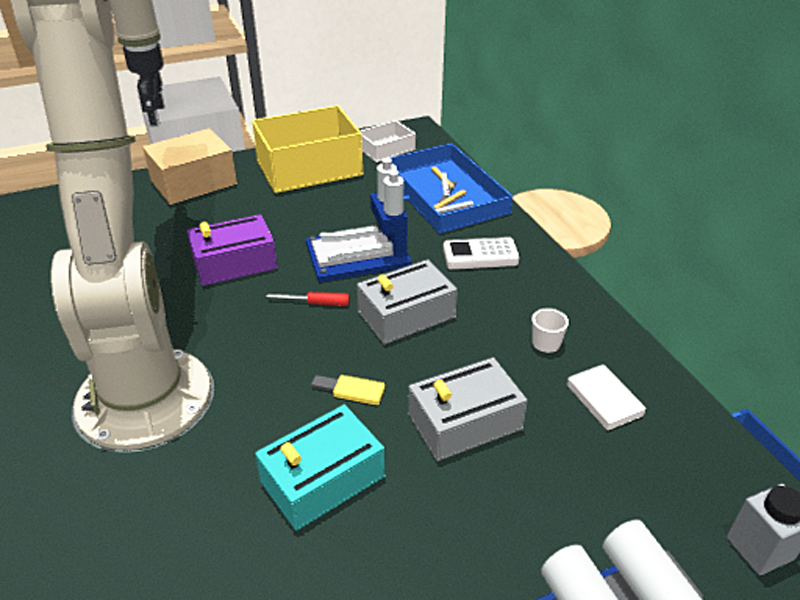

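View pics/wrist0.png

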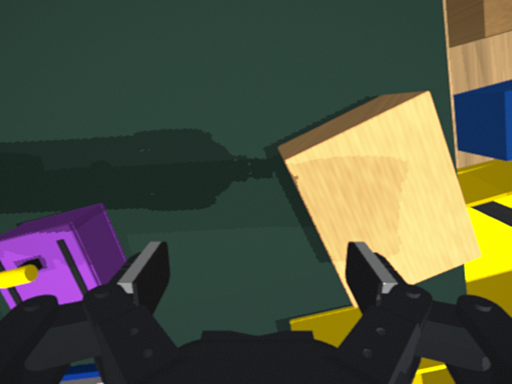

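Candidates in the scene picture (512 px): grey cases at (163,197) and (259,216) fit "grey". The turquoise (172,130) and purple (363,148) ones are look-alikes and not meant. The blue press is at (334,217). Next I fit their poses.

```bash
cat > fit.py <<'E'
from h import *
from scipy.optimize import minimize
np.set_printoptions(precision=3,suppress=True)
cs={n:bot.read_camera(n) for n in ['scene','side']}
def hullmask(c,P,S=2):
    m=np.zeros((384*S,512*S),np.uint8)
    q=np.array([proj(c,p) for p in P])
    cv2.fillConvexPoly(m,cv2.convexHull(np.round((q+.5)*S*16).astype(np.int32)),1,shift=4); return m>0
def box(x,y,yaw,lx,ly,z0,z1):
    R=np.array([[np.cos(yaw),-np.sin(yaw)],[np.sin(yaw),np.cos(yaw)]])
    return [np.r_[R@np.array([sx*lx/2,sy*ly/2])+[x,y],z] for sx in(-1,1) for sy in(-1,1) for z in(z0,z1)]
def grey(c,ctr,r=60):
    f=c['frame'].astype(int); sat=f.max(2)-f.min(2); m=((sat<25)&(f.max(2)>60)).astype(np.uint8)
    f2=cv2.cvtColor(c['frame'],cv2.COLOR_RGB2HSV)
    return m
for name,ps,pd in [('far',(163,197),(298,261)),('mid',(259,216),(261,192))]:
    ms={}
    for n,ctr in [('scene',ps),('side',pd)]:
        best=min(bot.masks_of(cs[n],'case_a'),key=lambda d:np.hypot(*(np.array(d['centre'])-ctr)))
        m=best['region'].astype(np.uint8)
        print(name,n,best['centre'],best['p'],m.sum())
        ms[n]=cv2.resize(m,None,fx=2,fy=2,interpolation=cv2.INTER_NEAREST)>0
        y,x=np.nonzero(m);f=cs[n]['frame'].astype(int)
        ye=(f[:,:,0]-f[:,:,2]>80)&(f[:,:,1]-f[:,:,2]>60); w=np.zeros_like(ye); w[y.min():y.max()+1,x.min():x.max()+1]=1; ye&=w
        yy,xx=np.nonzero(ye); ms[n+'h']=(xx.mean(),yy.mean()); print('handle px',ms[n+'h'],ye.sum())
    h,e=tri([(cs['scene'],ms['sceneh']),(cs['side'],ms['sideh'])]); print('handle',h,e)
    def cost(p):
        s=0
        for n in cs:
            a=hullmask(cs[n],box(*p[:2],p[2]/100,166,112,0,74)); b=ms[n]
            s+=1-(a&b).sum()/(a|b).sum()
        return s
    best=None
    for y0 in(-20,0,20):
        r=minimize(cost,[h[0]+48,h[1],y0],method='Nelder-Mead',options=dict(initial_simplex=np.array([[h[0]+48,h[1],y0],[h[0]+60,h[1],y0],[h[0]+48,h[1]+12,y0],[h[0]+48,h[1],y0+12]]),xatol=.1,fatol=1e-4))
        if best is None or r.fun<best.fun: best=r
    p=best.x; print(name,'pose',p[:2],p[2]/100,best.fun)
    hh=p[:2]+np.array([np.cos(p[2]/100),np.sin(p[2]/100)])*(83-131); print('handle from case',hh)
# press
for n in cs:
    for d in bot.masks_of(cs[n],'press')[:1]:
        im=cs[n]['frame'][:,:,::-1].copy(); y,x=np.nonzero(d['region']); 
        im=im[y.min()-12:y.max()+12,x.min()-12:x.max()+12]; print(n,x.min()-12,y.min()-12,im.shape)
        cv2.imwrite(f'pics/press_{n}.png',cv2.resize(im,None,fx=6,fy=6,interpolation=cv2.INTER_CUBIC))
E
python3 fit.py
```

```text
far scene [161.8, 197.2] 0.73 2489
handle px (np.float64(160.06060606060606), np.float64(172.13636363636363)) 66
far side [297.1, 259.6] 0.61 3316
handle px (np.float64(282.80645161290323), np.float64(249.06451612903226)) 93
handle [ 458.681 -273.716  101.913] [np.float64(1.5161229488925594), np.float64(1.5161229488926717)]
far pose [ 505.867 -271.471] 0.03077954750319944 0.08003523205045504
handle from case [ 457.889 -272.948]
mid scene [259.0, 217.7] 0.92 2292
handle px (np.float64(257.92857142857144), np.float64(187.78571428571428)) 70
mid side [260.3, 191.0] 0.62 2293
handle px (np.float64(246.4), np.float64(180.6)) 60
handle [477.669  23.446 101.4  ] [np.float64(2.492170465273619), np.float64(2.492170465273677)]
mid pose [523.085  29.159] 0.12769917067362274 0.09050078517924431
handle from case [475.476  23.047]
scene 291 173 (94, 83, 3)
side 185 90 (102, 89, 3)
```

View pics/press_scene.png

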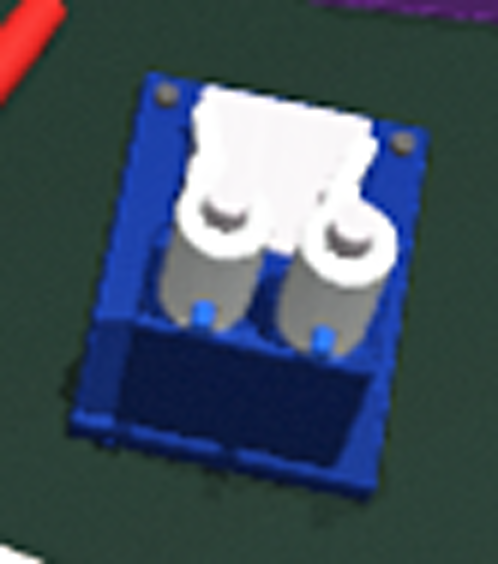

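View pics/press_side.png

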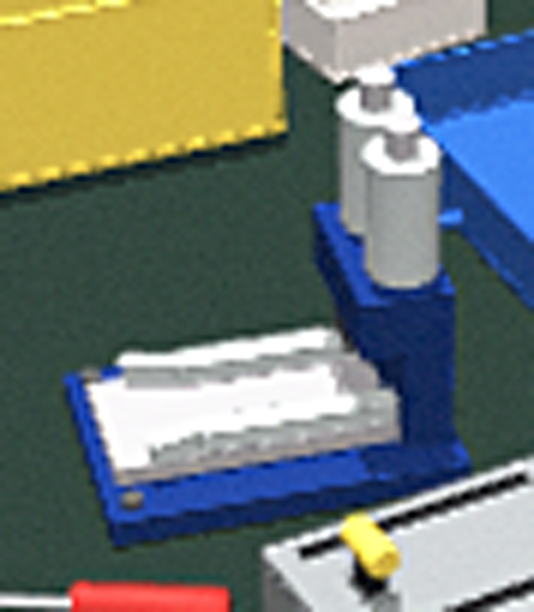

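```bash
cat > to.py <<'E'
# usage: to.py x y z yaw -> shift in tool axes (m) + turn deg from measured pose
import sys
from h import *
np.set_printoptions(precision=4,suppress=True)
o=bot.get_obs();R=np.array(o['ee_rot']);p=np.array(o['tool_pos'])
yaw=np.arctan2(R[1,2],R[0,2])
print('clk',round(o['clock'],2),'tcp',p,'yaw',round(yaw,4),'F',o['ft_force'],'op',round(o['opening'],1))
if len(sys.argv)>3:
    t=np.array(sys.argv[1:4],float); d=R.T@(t-p)/1000
    ty=float(sys.argv[4]) if len(sys.argv)>4 else yaw
    print('shift',d,'turn',np.degrees(yaw-ty))
E
python3 to.py 476 23 250 0.128
python3 -m handwheel '[0,-0.01,-0.04,0.035,-4, 0,-0.02,-0.08,0.07,-8, 0,-0.02,-0.12,0.11,-12, 0,-0.02,-0.155,0.15,-17, 0,-0.02,-0.19,0.18,-22]' 20
```

```text
clk 1.45 tcp [161.0942 603.8564 231.2732] yaw -0.2607 F [ 0.3558 -0.8438 -0.1836] op 85.7
shift [-0.0187 -0.48    0.454 ] turn -22.272792347542367
clock: 1.95
tool_pos: [280.8, 384.2, 251.6]
ee_rot: [[0.0, -0.126, 0.992], [0.001, 0.992, 0.126], [-1.0, 0.001, 0.001]]
ft_force: [1.5, -0.1, 0.6]
opening: 85.1
```

```bash
python3 to.py 470 23 230 0.128;
python3 -m handwheel '[0,0,-0.03,0.03,0, 0,0,-0.06,0.06,0, 0,0,-0.1,0.09,0, 0,0,-0.14,0.12,0, 0,0,-0.18,0.15,0]' ; python3 to.py 470 23 230 0.128
```

```text
clk 1.95 tcp [280.8065 384.2035 251.5633] yaw 0.1263 F [ 1.495  -0.1035  0.6102] op 85.1
shift [ 0.0214 -0.3822  0.1422] turn -0.09712863880074611
clock: 2.45
tool_pos: [451.8, 224.2, 251.7]
ee_rot: [[0.001, -0.123, 0.992], [0.001, 0.992, 0.123], [-1.0, 0.001, 0.001]]
ft_force: [0.9, 0.1, 0.0]
opening: 85.3
clk 2.45 tcp [451.7871 224.2344 251.664 ] yaw 0.1236 F [0.9178 0.082  0.0114] op 85.3
shift [ 0.0216 -0.202  -0.0068] turn -0.2518771338431561
```

Run:
```python
from h import *
import pickle
c=shot('wrist','w1.png'); pickle.dump(c,open('w1.pkl','wb'))
im=cv2.imread('pics/w1.png');cv2.imwrite('pics/w1b.png',cv2.resize(im,(800,600),interpolation=cv2.INTER_CUBIC))
```

```text
(no output)
```

View pics/w1b.png

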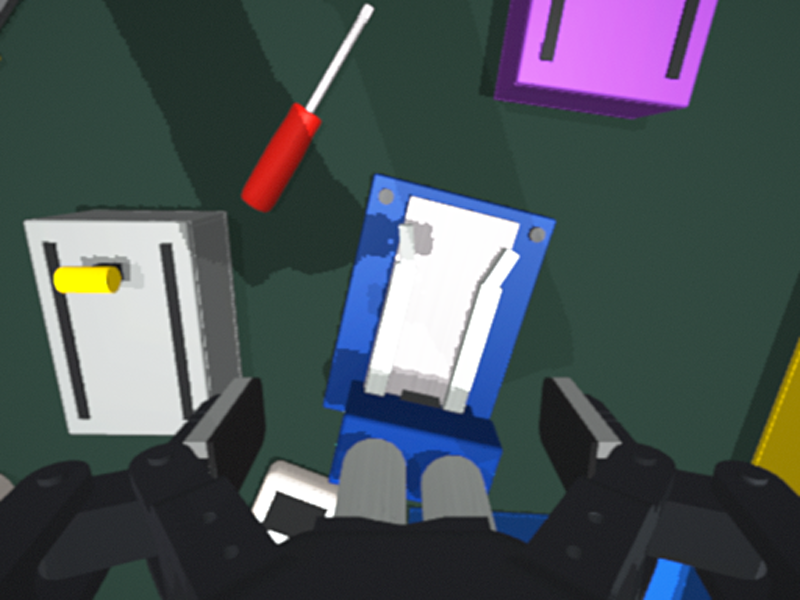

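Run:
```python
import cv2
im=cv2.imread('pics/w1.png')[105:275,205:365]
im=cv2.resize(im,None,fx=3.5,fy=3.5,interpolation=cv2.INTER_CUBIC);cv2.imwrite('pics/w1p.png',im);print(im.shape)
```

```text
(595, 560, 3)
```

View pics/w1p.png

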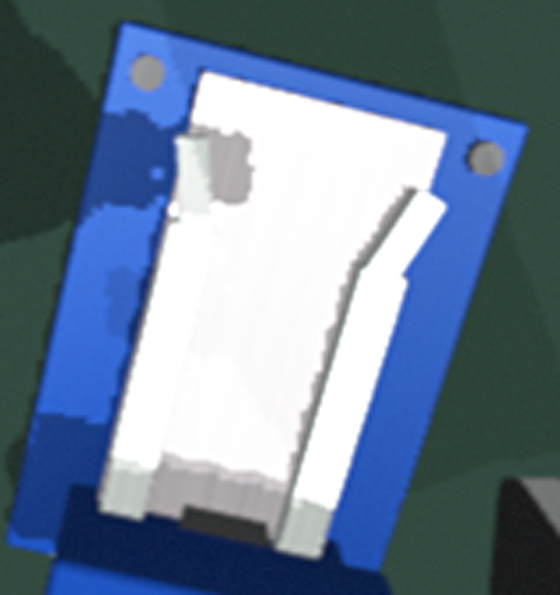

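Run:
```python
from h import *
import pickle
np.set_printoptions(precision=1,suppress=True)
c=pickle.load(open('w1.pkl','rb'))
P=lambda a,z: atz(c,(a[0]/3.5+205-.35,a[1]/3.5+105-.35),z)
for z in (16,20,24): 
    a,b,d,e=[P(q,z) for q in [(122,23),(527,128),(10,545),(380,570)]]
    print(z,a,b,np.linalg.norm(a-b),'yaw front',np.arctan2(-(b-a)[0],(b-a)[1]),'left edge yaw',np.arctan2((d-a)[1],(d-a)[0]), 'right',np.arctan2((e-b)[1],(e-b)[0]))
a,b=P((204,71),30),P((446,133),30);print('bed',a,b,np.linalg.norm(a-b),np.arctan2(-(b-a)[0],(b-a)[1]))
for n,q0,q1,z in [('Rin top',(364,270),(294,500),44),('Rin bot',(356,275),(284,505),30),('Rout',(407,280),(328,556),44),('Lout',(168,222),(100,512),44),('Lin end',(148,518),(148,518),44),('Rin end',(276,550),(276,550),44)]:
    u,v=P(q0,z),P(q1,z);print(n,u,v,np.arctan2((v-u)[1],(v-u)[0]))
print(P((182,505),30),P((270,525),30))
```

```text
16 [390.  195.2  16. ] [408.  343.5  16. ] 149.3860119911409 yaw front -0.12078188568813963 left edge yaw -0.10901876672400286 right -0.11351285882828102
20 [389.9 195.4  20. ] [407.7 342.2  20. ] 147.80445783721447 yaw front -0.12078188568813965 left edge yaw -0.10901876672400296 right -0.11351285882828105
24 [389.8 195.6  24. ] [407.4 340.8  24. ] 146.22290368328802 yaw front -0.12078188568813966 left edge yaw -0.10901876672400301 right -0.113512858828281
bed [401.8 225.4  30. ] [412.2 311.3  30. ] 86.51876829150919 -0.1196453803634182
Rin top [460.7 288.6  44. ] [550.2 278.1  44. ] -0.11685535609593073
Rin bot [466.1 289.   30. ] [559.5 277.2  30. ] -0.12640822964039272
Rout [462.4 304.   44. ] [571.5 294.4  44. ] -0.08853924466917572
Lout [452.5 219.4  44. ] [564.  207.6  44. ] -0.10512289136458075
Lin end [564.2 225.5  44. ] [564.2 225.5  44. ] 0.0
Rin end [571.4 274.6  44. ] [571.4 274.6  44. ] 0.0
[564.4 238.3  30. ] [568.6 273.1  30. ]
```

```bash
python3 - <<'E'
from h import *
import pickle
np.set_printoptions(precision=1,suppress=True)
c=pickle.load(open('w1.pkl','rb'))
f=c['frame'].astype(int);ye=(f[:,:,0]-f[:,:,2]>80)&(f[:,:,1]-f[:,:,2]>60);ye[:,150:]=0
y,x=np.nonzero(ye);print(x.mean(),y.mean(),len(x),atz(c,(x.mean(),y.mean()),100))
# lid corners from 800px image
for q in [(25,220),(180,220),(70,433),(198,433)]: print(q,atz(c,(q[0]*.64,q[1]*.64),74))
print(bot.get_obs()['tool_pos'])
E
python3 to.py 475 23 230 0.12
python3 -m handwheel '[0.2,0,-0.045,0,0, 0.4,0,-0.09,0,0, 0.4,0.01,-0.135,-0.004,0, 0.4,0.02,-0.175,-0.006,0, 0.4,0.02,-0.203,-0.006,0]'; python3 to.py 475 23 120 0.12
```

```text
55.29050279329609 178.65642458100558 716 [476.8  21.9 100. ]
(25, 220) [448.5 -34.1  74. ]
(180, 220) [435.3  70.5  74. ]
(70, 433) [611.9 -15.5  74. ]
(198, 433) [599.5  83.3  74. ]
[457.4 215.8 251.8]
clk 2.5 tcp [457.449  215.8323 251.8006] yaw 0.1129 F [ 4.1771 -7.6724  1.1561] op 85.5
shift [ 0.0224 -0.1935 -0.0044] turn -0.40831500257733616
clock: 3.0
tool_pos: [468.8, 20.4, 230.4]
ee_rot: [[-0.001, -0.12, 0.993], [-0.0, 0.993, 0.12], [-1.0, -0.0, -0.001]]
ft_force: [-1.3, -0.3, 0.3]
opening: 51.3
clk 3.0 tcp [468.8156  20.3731 230.4311] yaw 0.1202 F [-1.2921 -0.2681  0.3362] op 51.3
shift [0.1104 0.0019 0.0066] turn 0.012075170529211874
```

```bash
cat > wl.py <<'E'
import sys
from h import *
np.set_printoptions(precision=1,suppress=True)
c=shot('wrist',sys.argv[1]+'.png')
f=c['frame'].astype(int);ye=((f[:,:,0]-f[:,:,2]>80)&(f[:,:,1]-f[:,:,2]>60)).astype(np.uint8)
n,l,s,ct=cv2.connectedComponentsWithStats(ye)
for i in range(1,n):
    if s[i,4]>150: print(s[i],ct[i],atz(c,ct[i],100), cv2.minAreaRect(np.argwhere(l==i)[:,::-1].astype(np.float32)))
print(c['T'])
E
python3 wl.py w2
```

```text
[  88    9   79   87 3624] [127.4  52.9] [ 368.7 -101.3  100. ] ((127.40867614746094, 52.541629791259766), (48.471717834472656, 79.20039367675781), 38.92754364013672)
[242 184  35  18 615] [258.7 192.6] [476.4  23.  100. ] ((259.0, 192.5), (17.0, 34.0), 90.0)
[[ -0.1   1.    0.3 398.4]
 [  1.    0.1   0.   11.8]
 [  0.    0.3  -1.  372.7]
 [  0.    0.    0.    1. ]]
```

View pics/w2.png

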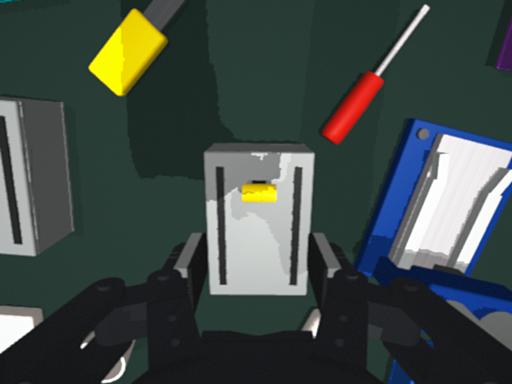

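The grey case's lid is square under the gripper, with the yellow bar at pixel (259,192). I'll go down and pinch its ends.

```bash
python3 to.py 476.5 23 83 0.12
python3 -m handwheel '[0.4,0.045,0.002,0.007,0, 0.4,0.09,0.002,0.007,0, 0.4,0.13,0.002,0.007,0, 0.4,0.147,0.002,0.007,0, 0.4,0.147,0.002,0.007,0]' 60; python3 to.py 476.5 23 83 0.12
python3 -m handwheel '[0.5,0,0,0,0, 0.6,0,0,0,0, 0.8,0,0,0,0, 0.8,0,0,0,0, 0.8,0,0,0,0]' 60; python3 to.py 476.5 23 83 0.12
```

```text
clk 3.05 tcp [469.5613  16.0229 231.2024] yaw 0.1154 F [ 0.5024 -2.9471  0.2583] op 51.4
shift [0.1482 0.0064 0.0077] turn -0.26500643943495267
clock: 3.55
tool_pos: [474.3, 26.5, 81.9]
ee_rot: [[-0.005, -0.123, 0.992], [-0.001, 0.992, 0.123], [-1.0, -0.001, -0.005]]
ft_force: [-0.2, 0.1, 0.8]
opening: 51.7
clk 3.55 tcp [474.3155  26.4762  81.8923] yaw 0.1234 F [-0.2281  0.05    0.8391] op 51.7
shift [-0.0011 -0.0037  0.0017] turn 0.1941729226585403
clock: 4.05
tool_pos: [477.7, 23.2, 86.4]
ee_rot: [[0.003, -0.12, 0.993], [-0.002, 0.993, 0.12], [-1.0, -0.003, 0.003]]
ft_force: [-1.9, -11.0, 4.4]
opening: 30.7
clk 4.05 tcp [477.7045  23.1559  86.4149] yaw 0.1199 F [ -1.9063 -11.0384   4.4207] op 30.7
shift [ 0.0034 -0.     -0.0012] turn -0.004345453192338886
```

```bash
python3 -m handwheel '[0.8,-0.0193,0,0.0063,0, 0.8,-0.0373,0,0.0153,0, 0.8,-0.0538,0,0.027,0, 0.8,-0.0684,0,0.041,0, 0.8,-0.0843,0,0.0627,0]' 60; python3 to.py 
python3 -m handwheel '[0.8,-0.0112,0,0.0245,0, 0.8,-0.0174,0,0.0507,0, 0.8,-0.0182,0,0.0776,0, 0.8,-0.0137,0,0.1042,0, 0.8,-0.0069,0,0.1232,0]' 60; python3 to.py
```

```text
clock: 4.55
tool_pos: [538.1, 30.1, 169.5]
ee_rot: [[-0.001, -0.119, 0.993], [-0.004, 0.993, 0.119], [-1.0, -0.004, -0.002]]
ft_force: [5.4, -12.3, -17.4]
opening: 30.2
clk 4.55 tcp [538.0524  30.1036 169.5255] yaw 0.1192 F [  5.3569 -12.3473 -17.4402] op 30.2
clock: 5.05
tool_pos: [663.2, 44.4, 178.6]
ee_rot: [[0.004, -0.119, 0.993], [-0.005, 0.993, 0.119], [-1.0, -0.006, 0.004]]
ft_force: [-1.6, -10.8, 6.3]
opening: 30.0
clk 5.05 tcp [663.2219  44.4352 178.58  ] yaw 0.1189 F [ -1.5634 -10.8015   6.2943] op 30.0
```

```bash
python3 -m handwheel '[0.6,0,0,0,0, 0.4,0,0,0,0, 0.35,0,0,0,0, 0.35,-0.03,0,0,0, 0.35,-0.075,0,0,0]' 60; python3 to.py
python3 - <<'E'
from h import *
c=shot('side','s1.png');c=shot('wrist','w3.png')
E
```

```text
clock: 5.55
tool_pos: [659.0, 50.6, 249.3]
ee_rot: [[-0.005, -0.124, 0.992], [0.0, 0.992, 0.124], [-1.0, 0.001, -0.005]]
ft_force: [1.9, 0.3, 0.3]
opening: 55.2
clk 5.55 tcp [659.0363  50.5609 249.2692] yaw 0.1246 F [1.8531 0.3236 0.2513] op 55.2
```

View pics/s1.png

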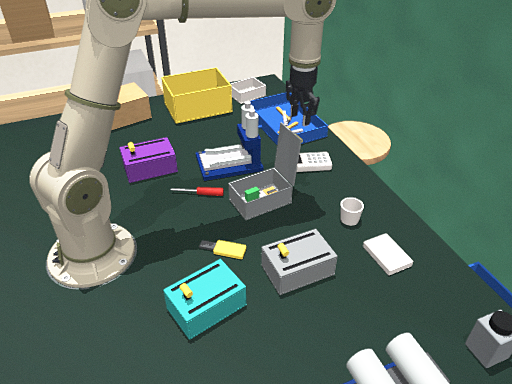

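The side view shows the mid lid standing upright with the green die inside, at pixel (252,194). So the red one should be in the far case at (298,261). I'll open that lid next.

```bash
python3 to.py 452 -273 240 0.031
python3 -m handwheel '[0.35,-0.03,0,0,0, 0.35,-0.03,-0.03,-0.03,1, 0.35,-0.03,-0.07,-0.06,2, 0.35,-0.03,-0.11,-0.09,4, 0.35,-0.03,-0.15,-0.125,5.4]'
python3 to.py 452 -273 240 0.031
```

```text
clk 5.65 tcp [663.2789  49.8936 258.7541] yaw 0.1244 F [0.8309 0.5054 0.8255] op 55.3
shift [ 0.0156 -0.2942 -0.2499] turn 5.34959649954304
clock: 6.15
tool_pos: [556.0, -113.2, 281.5]
ee_rot: [[0.002, -0.029, 1.0], [0.001, 1.0, 0.029], [-1.0, 0.001, 0.002]]
ft_force: [1.6, -0.7, 0.4]
opening: 55.5
clk 6.15 tcp [ 556.0034 -113.2304  281.4825] yaw 0.0289 F [ 1.6163 -0.6916  0.3633] op 55.5
shift [ 0.0412 -0.1567 -0.1087] turn -0.12314049480594902
```

```bash
python3 -m handwheel '[0.35,0.01,-0.04,-0.03,0, 0.35,0.02,-0.08,-0.06,0, 0.35,0.03,-0.12,-0.085,0, 0.35,0.04,-0.155,-0.105,0, 0.35,0.04,-0.155,-0.105,0]'
python3 wl.py w4; python3 to.py 458 -273 82 0.031
```

```text
clock: 6.65
tool_pos: [452.1, -275.7, 240.9]
ee_rot: [[0.0, -0.02, 1.0], [-0.001, 1.0, 0.02], [-1.0, -0.001, 0.0]]
ft_force: [0.2, -0.4, -0.3]
opening: 55.5
[ 336   47   79   83 3137] [375.1  88.2] [ 363.4 -171.6  100. ] ((374.9601745605469, 87.90264892578125), (39.88656234741211, 81.18421173095703), 41.18592834472656)
[242 178  34  19 602] [258.8 187.4] [ 457.8 -273.7  100. ] ((258.5, 187.0), (18.0, 33.0), 90.0)
[471 238  33  29 628] [487.  251.8] [522.7 -32.9 100. ] ((487.0, 252.0), (28.0, 32.0), 90.0)
[[  -0.     1.     0.3  381.1]
 [   1.     0.     0.  -277. ]
 [  -0.     0.3   -1.   383. ]
 [   0.     0.     0.     1. ]]
clk 6.7 tcp [ 454.5604 -272.6454  241.1906] yaw 0.0234 F [ 0.4868  0.4402 -0.0374] op 55.6
shift [ 0.1592 -0.0005  0.0032] turn -0.4367941672756159
```

View pics/w4.png

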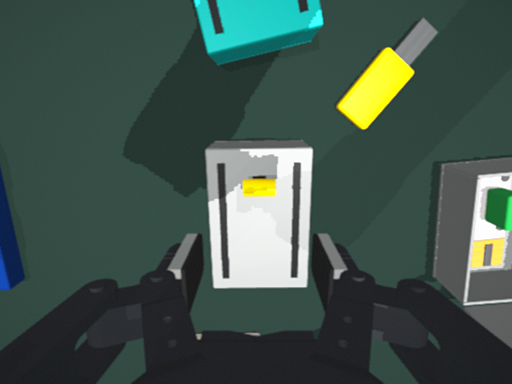

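The yellow bar of the far grey case is at (259,187) and centred; the yellow hex-key holder at (375,88) is clear of the path.

```bash
python3 -m handwheel '[0.35,0.045,-0.001,0.004,0, 0.35,0.09,-0.001,0.004,0, 0.35,0.135,-0.001,0.004,0, 0.35,0.157,-0.001,0.004,0, 0.35,0.157,-0.001,0.004,0]' 60; python3 to.py 458 -273.5 83 0.028
python3 -m handwheel '[0.5,0,0,0,0, 0.6,0,0,0,0, 0.8,0,0,0,0, 0.8,0,0,0,0, 0.8,0,0,0,0]' 60; python3 to.py
```

```text
clock: 7.2
tool_pos: [459.8, -268.2, 80.8]
ee_rot: [[-0.005, -0.032, 0.999], [0.003, 0.999, 0.032], [-1.0, 0.003, -0.005]]
ft_force: [-1.0, 0.1, 0.7]
opening: 55.6
clk 7.2 tcp [ 459.7767 -268.1955   80.8218] yaw 0.0318 F [-0.9736  0.0689  0.6688] op 55.6
shift [-0.0022 -0.0052 -0.002 ] turn 0.21607103667294106
clock: 7.7
tool_pos: [462.2, -273.7, 86.3]
ee_rot: [[0.005, -0.028, 1.0], [-0.004, 1.0, 0.028], [-1.0, -0.004, 0.005]]
ft_force: [1.1, -7.9, -1.1]
opening: 30.8
clk 7.7 tcp [ 462.2225 -273.6711   86.3232] yaw 0.0281 F [ 1.0617 -7.9045 -1.0608] op 30.8
```

```bash
python3 -m handwheel '[0.8,-0.0193,0,0.0063,0, 0.8,-0.0373,0,0.0153,0, 0.8,-0.0538,0,0.027,0, 0.8,-0.0684,0,0.041,0, 0.8,-0.0843,0,0.0627,0]' 60; python3 to.py 
python3 -m handwheel '[0.8,-0.0112,0,0.0245,0, 0.8,-0.0174,0,0.0507,0, 0.8,-0.0182,0,0.0776,0, 0.8,-0.0137,0,0.1042,0, 0.8,-0.0069,0,0.1232,0]' 60; python3 to.py
python3 -m handwheel '[0.6,0,0,0,0, 0.4,0,0,0,0, 0.35,0,0,0,0, 0.35,-0.03,0,0,0, 0.35,-0.075,0,0,0]' 60; python3 to.py
python3 -m handwheel '[0.35,-0.03,0,0,0, 0.35,-0.03,0.005,-0.04,0, 0.35,-0.03,0.008,-0.085,0, 0.35,-0.03,0.010,-0.13,0, 0.35,-0.03,0.010,-0.17,0]' 60; python3 to.py
```

```text
clock: 8.2
tool_pos: [522.7, -271.8, 169.5]
ee_rot: [[0.001, -0.026, 1.0], [-0.003, 1.0, 0.026], [-1.0, -0.003, 0.001]]
ft_force: [5.1, -11.6, -19.4]
opening: 30.6
clk 8.2 tcp [ 522.6555 -271.765   169.5085] yaw 0.0263 F [  5.1428 -11.5932 -19.3607] op 30.6
clock: 8.7
tool_pos: [647.6, -268.2, 177.8]
ee_rot: [[0.003, -0.028, 1.0], [-0.005, 1.0, 0.028], [-1.0, -0.005, 0.003]]
ft_force: [-1.6, -4.2, 2.6]
opening: 30.1
clk 8.7 tcp [ 647.6459 -268.1822  177.7964] yaw 0.0278 F [-1.6485 -4.2224  2.5884] op 30.1
clock: 9.2
tool_pos: [645.1, -264.2, 248.5]
ee_rot: [[-0.005, -0.029, 1.0], [0.003, 1.0, 0.029], [-1.0, 0.003, -0.004]]
ft_force: [0.3, -0.3, 0.6]
opening: 55.4
clk 9.2 tcp [ 645.1282 -264.1802  248.4564] yaw 0.0294 F [ 0.317  -0.3298  0.5946] op 55.4
clock: 9.7
tool_pos: [474.0, -260.3, 280.4]
ee_rot: [[0.002, -0.03, 1.0], [0.001, 1.0, 0.03], [-1.0, 0.001, 0.002]]
ft_force: [-0.7, 0.7, 0.8]
opening: 55.4
clk 9.7 tcp [ 474.0185 -260.2808  280.3689] yaw 0.0295 F [-0.7158  0.6544  0.8108] op 55.4
```

```bash
sed -i 's/E$/E/' h.py; python3 -m handwheel '[0.35,0,0,0,0, 0.35,0,0,0,0, 0.35,0,0,0,0, 0.35,0,0,0,0, 0.35,0,0,0,0]' 60
python3 - <<'E'
from h import *
import pickle
np.set_printoptions(precision=2,suppress=True)
c=shot('wrist','w5.png');pickle.dump(c,open('w5.pkl','wb'));
for l in ['die_red_grip','die_red_nose']:print(l,[(d['centre'],d['p']) for d in bot.recognise(c,l)])
f=c['frame'].astype(int);m=((f[:,:,0]-f[:,:,1]>70)&(f[:,:,0]-f[:,:,2]>70)).astype(np.uint8)
n,L,s,ct=cv2.connectedComponentsWithStats(m)
for i in range(1,n):
    if s[i,4]>80: print(s[i],ct[i],atz(c,ct[i],60),cv2.minAreaRect(np.argwhere(L==i)[:,::-1].astype(np.float32)))
print(c['T'])
s=shot('side','s2.png')
im=c['frame'][:,:,::-1];y=im[60:330,170:350];cv2.imwrite('pics/w5c.png',cv2.resize(y,None,fx=2.2*1,fy=2.2,interpolation=cv2.INTER_CUBIC))
E
```

```text
clock: 10.2
tool_pos: [476.9, -260.4, 279.4]
ee_rot: [[-0.001, -0.03, 1.0], [-0.001, 1.0, 0.03], [-1.0, -0.001, -0.001]]
ft_force: [0.7, 0.3, 0.5]
opening: 55.9
die_red_grip [([250.4, 179.0], 0.63)]
die_red_nose [([247.6, 177.9], 0.66)]
[239 150  16  38 549] [246.84 168.65] [ 480.17 -272.85   60.  ] ((246.5, 168.5), (37.0, 15.0), 90.0)
[[  -0.03    0.96    0.28  406.05]
 [   1.      0.03    0.01 -262.57]
 [  -0.      0.28   -0.96  421.69]
 [   0.      0.      0.      1.  ]]
```

View pics/w5c.png

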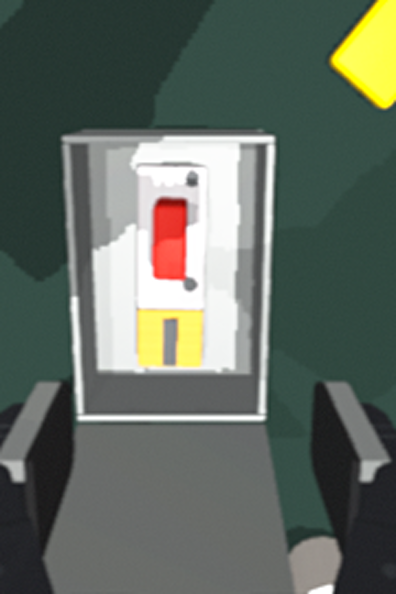

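View pics/s2.png

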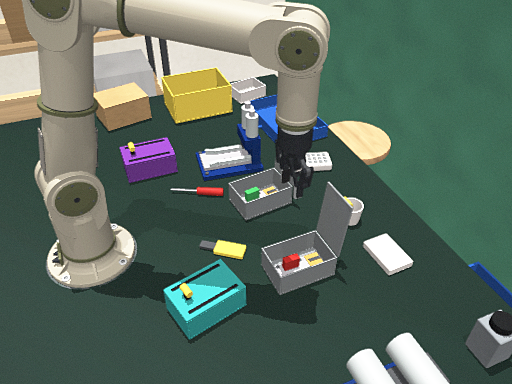

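The red die is confirmed in the far case: its grip is at wrist pixel (247,169), nose towards the hinge. Both lids stand open. Next I measure the grip.

Run:
```python
from h import *
import pickle
np.set_printoptions(precision=1,suppress=True)
c=pickle.load(open('w5.pkl','rb'))
P=lambda a,z: atz(c,(a[0]/2.2+170-.5+.2,a[1]/2.2+60-.5+.2),z)
print('rear bottom',atz(c,(247,149.5),24),'front top',atz(c,(247,187.5),60))
print('left top',atz(c,(238.7,175),60),'right bottom',atz(c,(254.7,165),24))
for q in [(137,165),(208,165),(137,367),(203,367),(137,308),(203,308)]: print(q,P(q,24))
import itertools
```

```text
rear bottom [ 461.6 -274.2   24. ] front top [ 504.3 -272.1   60. ]
left top [ 488.5 -282.8   60. ] right bottom [ 482.2 -263.4   24. ]
(137, 165) [ 442.8 -294.4   24. ]
(208, 165) [ 441.4 -252.    24. ]
(137, 367) [ 572.7 -293.3   24. ]
(203, 367) [ 571.4 -250.3   24. ]
(137, 308) [ 532.4 -293.7   24. ]
(203, 308) [ 531.  -251.7   24. ]
```

```bash
python3 to.py 482.5 -272.8 31 0.015
python3 -m handwheel '[0.5,0.04,-0.013,0.005,0.8, 0.5,0.085,-0.013,0.005,0.8, 0.5,0.13,-0.013,0.005,0.8, 0.5,0.17,-0.013,0.005,0.8, 0.5,0.17,-0.013,0.005,0.8]' 60; python3 to.py 482.5 -272.8 31 0.015
```

```text
clk 10.4 tcp [ 476.3799 -260.7529  279.4381] yaw 0.0291 F [-0.0631 -0.5571  0.2623] op 55.7
shift [ 0.2484 -0.0121  0.006 ] turn 0.8063850383206104
clock: 10.9
tool_pos: [478.3, -271.5, 104.5]
ee_rot: [[-0.009, -0.015, 1.0], [0.003, 1.0, 0.015], [-1.0, 0.003, -0.009]]
ft_force: [-0.6, -0.6, 0.8]
opening: 42.8
clk 10.9 tcp [ 478.2941 -271.5498  104.5326] yaw 0.0152 F [-0.6302 -0.6258  0.7606] op 42.8
shift [ 0.0735 -0.0016  0.0049] turn 0.010018469476763847
```

```bash
python3 -m handwheel '[0.5,0.03,0.001,0.001,0, 0.5,0.06,0.001,0.001,0, 0.5,0.078,0.001,0.001,0, 0.5,0.078,0.001,0.001,0, 0.5,0.078,0.001,0.001,0]' 60; python3 to.py 482.5 -272.8 31 0.015
```

```text
clock: 11.4
tool_pos: [483.6, -273.3, 33.6]
ee_rot: [[0.002, -0.015, 1.0], [-0.001, 1.0, 0.015], [-1.0, -0.001, 0.002]]
ft_force: [-0.2, 0.2, 0.6]
opening: 42.4
clk 11.4 tcp [ 483.5991 -273.3024   33.6227] yaw 0.015 F [-0.2331  0.2342  0.5517] op 42.4
shift [ 0.0026  0.0005 -0.0011] turn 0.0006468636868192621
```

Close on the grip.

```bash
python3 -m handwheel '[0.7,0.001,0,0,0, 1,0.001,0,0,0, 1,0.001,0,0,0, 1,0.001,0,0,0, 1,0.001,0,0,0]' 80; python3 to.py
```

```text
clock: 11.9
tool_pos: [483.8, -273.3, 32.7]
ee_rot: [[0.003, -0.015, 1.0], [-0.001, 1.0, 0.015], [-1.0, -0.001, 0.003]]
ft_force: [-1.5, -0.9, 6.3]
opening: 19.1
clk 11.9 tcp [ 483.8152 -273.3481   32.6644] yaw 0.0149 F [-1.5457 -0.855   6.3095] op 19.1
```

```bash
python3 -m handwheel '[1,-0.03,0,0,0, 1,-0.07,0,0,0, 1,-0.11,0,0,0, 1,-0.14,0.0,-0.01,0, 1,-0.15,0.03,-0.03,0]' 80; python3 to.py 440 0 185 -0.06
```

```text
clock: 12.4
tool_pos: [453.2, -247.2, 185.0]
ee_rot: [[0.006, -0.01, 1.0], [-0.005, 1.0, 0.01], [-1.0, -0.005, 0.006]]
ft_force: [-0.6, -0.5, -1.8]
opening: 18.6
clk 12.4 tcp [ 453.1823 -247.2408  184.9744] yaw 0.0101 F [-0.6283 -0.5478 -1.8101] op 18.6
shift [-0.0013  0.2474 -0.0107] turn 4.018112166086129
```

```bash
python3 -m handwheel '[1,0,0.04,0.0,1, 1,0,0.085,0.0,2.5, 1,0,0.13,0.0,4, 1,0,0.175,-0.005,6, 1,0,0.22,-0.01,7.4]' 80; python3 to.py 440 100 185 -0.117
python3 -m handwheel '[1,0,0.04,0.0,0, 1,0,0.08,0.0,0, 1,0,0.115,0.0,0, 1,0,0.13,0,0, 1,0,0.13,0,0]' 80; python3 to.py 363 273 185 -0.117
```

```text
clock: 12.9
tool_pos: [438.1, -21.7, 181.3]
ee_rot: [[0.001, 0.116, 0.993], [0.0, 0.993, -0.116], [-1.0, 0.0, 0.001]]
ft_force: [1.4, -0.2, -3.2]
opening: 18.9
clk 12.9 tcp [438.1381 -21.6512 181.2886] yaw -0.1159 F [ 1.4174 -0.236  -3.192 ] op 18.9
shift [-0.0037  0.1211 -0.0122] turn 0.06291920397042419
clock: 13.4
tool_pos: [453.3, 108.3, 180.8]
ee_rot: [[-0.0, 0.11, 0.994], [0.0, 0.994, -0.11], [-1.0, 0.0, -0.0]]
ft_force: [-0.2, -0.2, -2.8]
opening: 18.7
clk 13.4 tcp [453.3063 108.2818 180.8174] yaw -0.1101 F [-0.2017 -0.2352 -2.8428] op 18.7
shift [-0.0041  0.1538 -0.1079] turn 0.39393288954167777
```

```bash
python3 -m handwheel '[1,0,0.04,-0.028,0, 1,0,0.08,-0.056,0, 1,0,0.12,-0.084,0.2, 1,0,0.154,-0.108,0.4, 1,0,0.154,-0.108,0.4]' 80
python3 -m handwheel '[1,0,0,0,0, 1,0,0,0,0, 1,0,0,0,0, 1,0,0,0,0, 1,0,0,0,0]' 80; python3 to.py 363 273 185 -0.117
python3 - <<'E'
from h import *
import pickle
c=shot('wrist','w6.png');pickle.dump(c,open('w6.pkl','wb'))
im=c['frame'][:,:,::-1];cv2.imwrite('pics/w6b.png',cv2.resize(im,(800,600),interpolation=cv2.INTER_CUBIC))
E
```

```text
clock: 13.9
tool_pos: [360.8, 275.2, 180.9]
ee_rot: [[-0.001, 0.114, 0.994], [0.001, 0.994, -0.114], [-1.0, 0.001, -0.001]]
ft_force: [0.2, -0.3, -3.2]
opening: 19.0
clock: 14.4
tool_pos: [364.2, 270.6, 180.7]
ee_rot: [[-0.0, 0.122, 0.992], [-0.0, 0.992, -0.122], [-1.0, -0.0, -0.0]]
ft_force: [-0.1, 0.1, -2.5]
opening: 19.2
clk 14.4 tcp [364.2462 270.6353 180.6988] yaw -0.1226 F [-0.1097  0.1232 -2.5425] op 19.2
shift [-0.0043  0.0022 -0.0015] turn -0.3187382720853842
```

View pics/w6b.png

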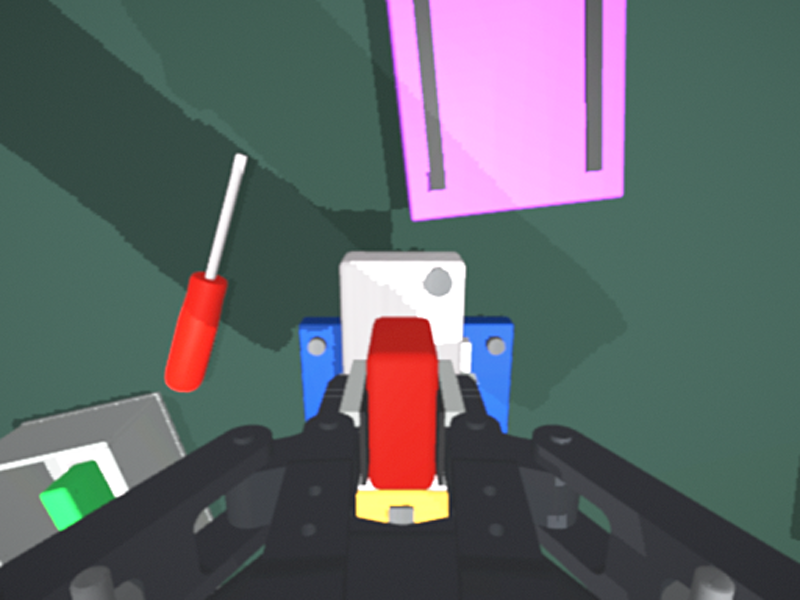

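Run:
```python
from h import *
import pickle
np.set_printoptions(precision=1,suppress=True)
c=pickle.load(open('w6.pkl','rb'))
P=lambda q,z: atz(c,((q[0]+.5)*.64-.5,(q[1]+.5)*.64-.5),z)
for z in (14,18,22):
    a,b=P((301,320),z),P((512,320),z);print(z,a,b,(a+b)/2,np.linalg.norm(a-b),np.arctan2(-(b-a)[0],(b-a)[1]))
for s in [((316,346),(497,346))]:
    a,b=P(s[0],20),P(s[1],20);print('screws',a,b,(a+b)/2,np.linalg.norm(a-b),np.arctan2(-(b-a)[0],(b-a)[1]))
zt=180.7-28.7+20
a,b=P((340,262),zt),P((465,262),zt);print('die rear',a,b,(a+b)/2)
a,b=P((357,492),zt),P((449,492),zt);print('nose brass start',a,b,(a+b)/2)
a,b=P((372,330),zt+36),P((432,330),zt+36);print('grip',(a+b)/2)
```

```text
14 [387.7 196.9  14. ] [405.5 343.2  14. ] [396.6 270.1  14. ] 147.4084589565881 -0.12094838507808336
18 [386.4 198.   18. ] [404.  342.4  18. ] [395.2 270.2  18. ] 145.49962736314038 -0.12094838507808328
22 [385.2 199.   22. ] [402.6 341.6  22. ] [393.9 270.3  22. ] 143.59079576969262 -0.12094838507808321
screws [405.9 205.4  20. ] [421.1 330.5  20. ] [413.5 268.   20. ] 126.05589350810664 -0.12096838224435139
die rear [321.3 255.3 172. ] [326.3 296.2 172. ] [323.8 275.8 172. ]
nose brass start [410.5 247.7 172. ] [414.8 282.7 172. ] [412.7 265.2 172. ]
grip [334.6 274.3 208. ]
```

```bash
python3 -m handwheel '[1,0.025,0.003,-0.002,0, 1,0.05,0.003,-0.002,0, 1,0.07,0.003,-0.002,0, 1,0.085,0.003,-0.002,0, 1,0.095,0.003,-0.002,0]' 80; python3 to.py 363 273.8 62 -0.121
python3 -m handwheel '[1,0.005,0,0,0, 1,0.010,0,0,0, 1,0.015,0,0,0, 1,0.02,0,0,0, 1,0.02,0,0,0]' 80; python3 to.py 363 273.8 62 -0.121
python3 - <<'E'
from h import *
for n in ['scene','side']:
    c=bot.read_camera(n); q=proj(c,(440,268,60)).astype(int);print(n,q)
    im=c['frame'][max(0,q[1]-55):q[1]+55,max(0,q[0]-65):q[0]+65,::-1];cv2.imwrite(f'pics/d_{n}.png',cv2.resize(im,None,fx=5,fy=5,interpolation=cv2.INTER_CUBIC))
E
```

```text
clock: 14.95
tool_pos: [369.4, 273.9, 89.2]
ee_rot: [[0.012, 0.124, 0.992], [0.003, 0.992, -0.124], [-1.0, 0.005, 0.011]]
ft_force: [20.5, -17.1, 29.5]
opening: 18.7
clk 14.95 tcp [369.4069 273.9369  89.1805] yaw -0.1247 F [ 20.4512 -17.0659  29.5316] op 18.7
shift [ 0.0271 -0.0011 -0.0066] turn -0.21032063719942057
clock: 15.45
tool_pos: [367.0, 277.3, 69.1]
ee_rot: [[0.009, 0.122, 0.993], [0.007, 0.993, -0.122], [-1.0, 0.008, 0.008]]
ft_force: [7.4, 4.2, 7.3]
opening: 18.8
clk 15.45 tcp [366.9783 277.3399  69.0579] yaw -0.1221 F [7.4416 4.2364 7.3098] op 18.8
shift [ 0.007  -0.0041 -0.0036] turn -0.06336468547811182
scene [339 193]
side [208 151]
```

View pics/d_scene.png

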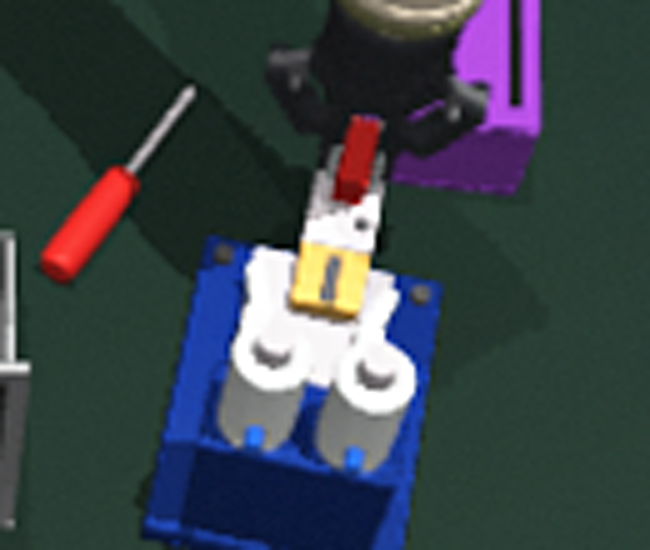

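View pics/d_side.png

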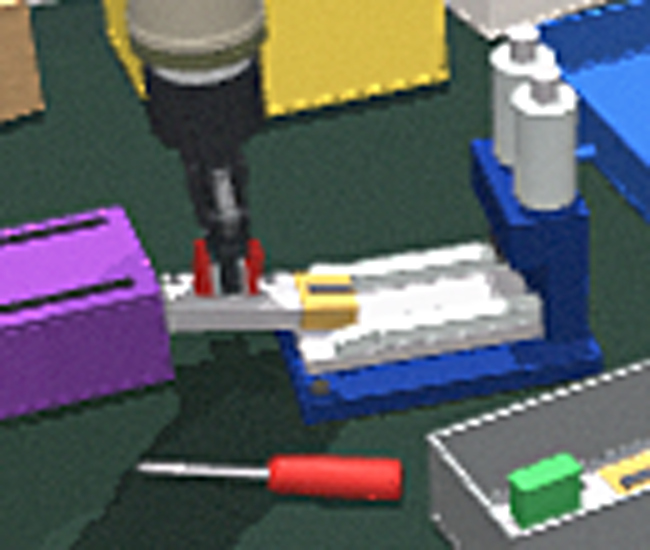

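Run:
```python
from h import *
import pickle
np.set_printoptions(precision=1,suppress=True)
for f in ['w6.pkl']:
    c=pickle.load(open(f,'rb'))
    P=lambda q,z: atz(c,((q[0]+.5)*.64-.5,(q[1]+.5)*.64-.5),z)
    print(P((412,220),74),P((623,197),74))
c=pickle.load(open('w1.pkl','rb'));print(P((517,84),74),P((688,107),74))
# open knuckle corners relative to tool at yaw -.122
o=bot.get_obs();print(o['clock'],o['tool_pos'],o['ft_force'],o['ft_torque'])
```

```text
[321.5 281.3  74. ] [323.  392.1  74. ]
[323.  281.4  74. ] [322.6 392.3  74. ]
15.55 [367.  277.3  68.9] [7.7 3.2 7.8] [ 0.6 -2.3  0. ]
```

The die's rear corner is brushing the purple case's edge (x≈322, y≥281). I'll move forward away from it and check the die and the purple case.

```bash
python3 -m handwheel '[1,-0.004,0,0.004,0, 1,-0.004,0,0.008,0, 1,-0.004,0,0.012,0, 1,-0.004,0,0.016,0, 1,-0.004,0,0.016,0]' 80; python3 to.py 382 271.4 72 -0.121
python3 - <<'E'
from h import *
import pickle
np.set_printoptions(precision=1,suppress=True)
c=shot('wrist','w7.png');pickle.dump(c,open('w7.pkl','wb'))
im=c['frame'][:,:,::-1];cv2.imwrite('pics/w7b.png',cv2.resize(im,(800,600),interpolation=cv2.INTER_CUBIC))
c=bot.read_camera('side'); q=proj(c,(440,268,60)).astype(int)
im=c['frame'][max(0,q[1]-55):q[1]+55,max(0,q[0]-65):q[0]+65,::-1];cv2.imwrite('pics/d2_side.png',cv2.resize(im,None,fx=5,fy=5,interpolation=cv2.INTER_CUBIC))
E
```

```text
clock: 16.05
tool_pos: [377.7, 273.2, 70.1]
ee_rot: [[-0.001, 0.12, 0.993], [0.001, 0.993, -0.12], [-1.0, 0.001, -0.001]]
ft_force: [-4.7, 0.9, 7.7]
opening: 18.8
clk 16.05 tcp [377.7367 273.2341  70.0711] yaw -0.1203 F [-4.7067  0.927   7.6884] op 18.8
shift [-0.0019 -0.0013  0.0045] turn 0.04005717521204725
```

View pics/w7b.png

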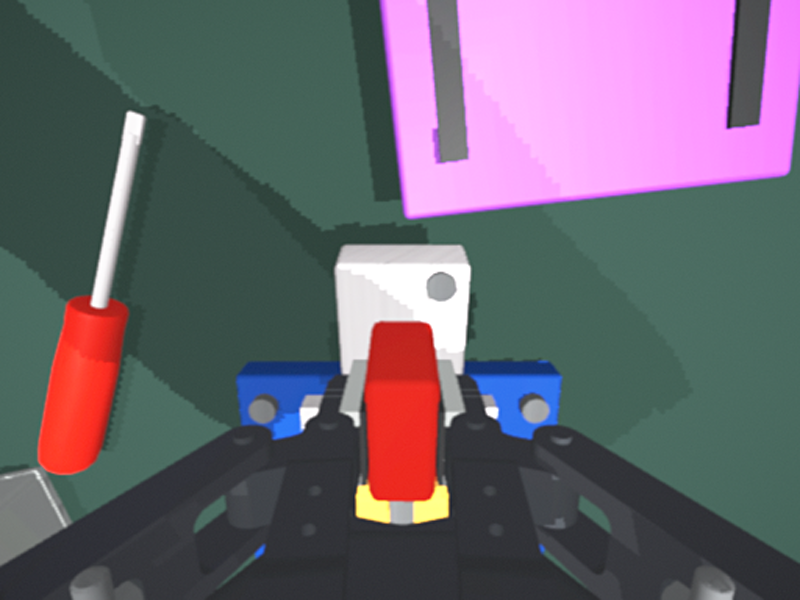

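View pics/d2_side.png

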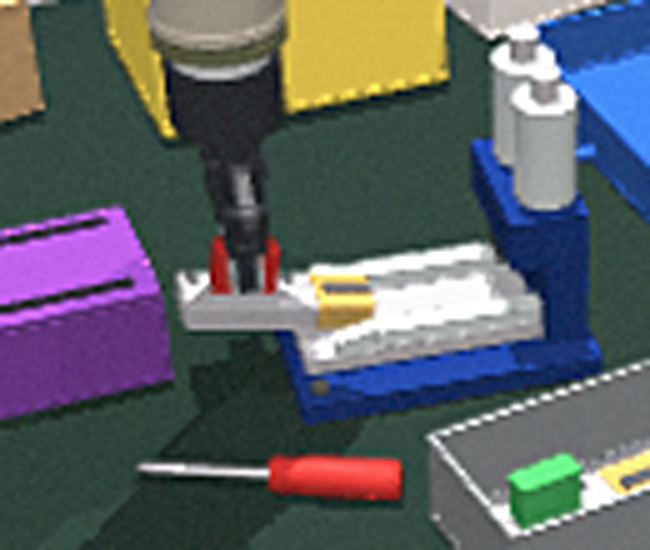

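The wrist view shows the purple case unmoved. The die, though, has pitched slightly nose-down in the grip. I'll slide it until its weight is over the bed, level it there on the channel floor, then push it home.

```bash
python3 -m handwheel '[1,-0.003,-0.0015,0.008,0, 1,-0.003,-0.0015,0.018,0, 1,-0.003,-0.0015,0.03,0, 1,-0.003,-0.0015,0.042,0, 1,-0.003,-0.0015,0.055,0]' 80; python3 to.py 431 265.7 60 -0.121
python3 -m handwheel '[1,0.002,0,0.002,0, 1,0.004,0,0.002,0, 1,0.006,0,0.002,0, 1,0.008,0,0.002,0, 1,0.010,0,0.002,0]' 30; python3 to.py 431 265.7 60 -0.121
python3 - <<'E'
from h import *
c=bot.read_camera('side'); q=proj(c,(440,268,60)).astype(int)
im=c['frame'][max(0,q[1]-55):q[1]+55,max(0,q[0]-65):q[0]+65,::-1];cv2.imwrite('pics/d3_side.png',cv2.resize(im,None,fx=5,fy=5,interpolation=cv2.INTER_CUBIC))
E
```

```text
clock: 16.65
tool_pos: [433.6, 263.9, 72.3]
ee_rot: [[-0.0, 0.121, 0.993], [-0.001, 0.993, -0.121], [-1.0, -0.001, -0.0]]
ft_force: [0.6, -0.1, -3.7]
opening: 18.4
clk 16.65 tcp [433.6187 263.8962  72.2566] yaw -0.1217 F [ 0.5782 -0.1033 -3.6571] op 18.4
shift [ 0.0123  0.0015 -0.0028] turn -0.0413444841507527
clock: 17.15
tool_pos: [433.4, 264.9, 63.6]
ee_rot: [[-0.001, 0.12, 0.993], [0.001, 0.993, -0.12], [-1.0, 0.001, -0.001]]
ft_force: [-12.7, -1.1, 17.4]
opening: 18.7
clk 17.15 tcp [433.3565 264.9127  63.5893] yaw -0.1204 F [-12.6873  -1.0783  17.3956] op 18.7
shift [ 0.0036  0.0005 -0.0024] turn 0.03707157578391706
```

View pics/d3_side.png

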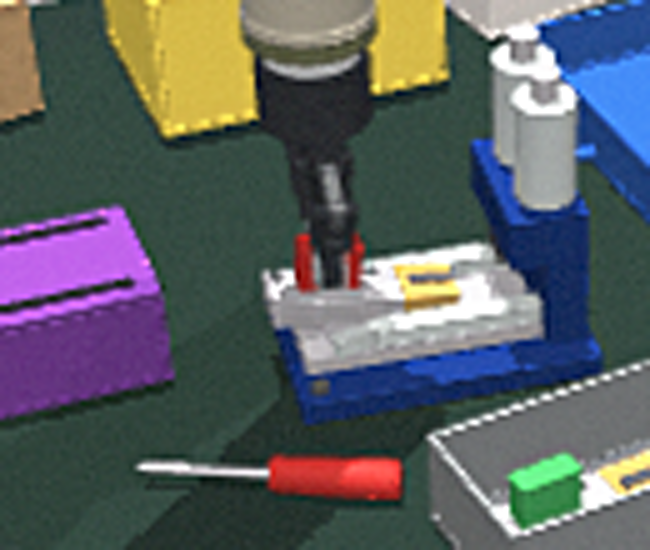

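```bash
python3 -m handwheel '[0.8,0,0,0,0, 0.65,0,0,0,0, 0.65,0,0,0,0, 0.65,0,0,0,0, 0.65,0,0,0,0]' 30; python3 to.py 431 265.7 60 -0.121
python3 - <<'E'
from h import *
import pickle
c=shot('wrist','w8.png');pickle.dump(c,open('w8.pkl','wb'))
im=c['frame'][:,:,::-1];cv2.imwrite('pics/w8b.png',cv2.resize(im,(800,600),interpolation=cv2.INTER_CUBIC))
c=bot.read_camera('side'); q=proj(c,(440,268,60)).astype(int)
im=c['frame'][max(0,q[1]-55):q[1]+55,max(0,q[0]-65):q[0]+65,::-1];cv2.imwrite('pics/d4_side.png',cv2.resize(im,None,fx=5,fy=5,interpolation=cv2.INTER_CUBIC))
E
```

```text
clock: 17.7
tool_pos: [434.4, 264.2, 62.5]
ee_rot: [[-0.0, 0.121, 0.993], [-0.0, 0.993, -0.121], [-1.0, -0.0, -0.0]]
ft_force: [0.1, -0.5, 0.3]
opening: 29.9
clk 17.7 tcp [434.416  264.1998  62.5404] yaw -0.1211 F [ 0.1234 -0.4854  0.2822] op 29.9
shift [ 0.0025  0.0011 -0.0036] turn -0.006874274419036747
```

View pics/d4_side.png

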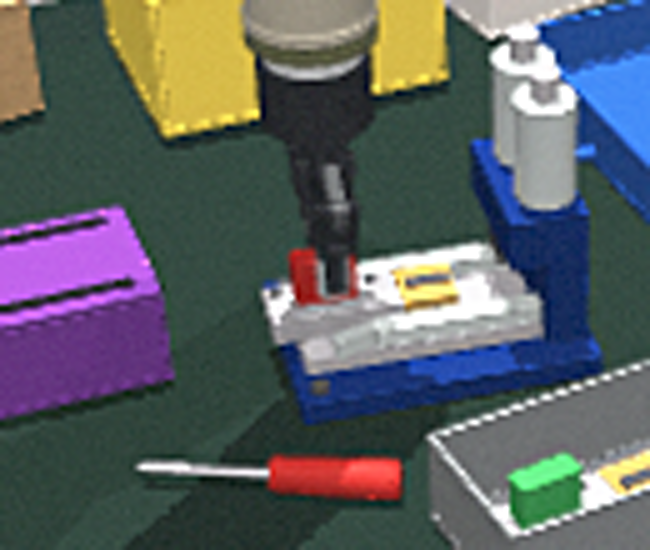

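View pics/w8b.png

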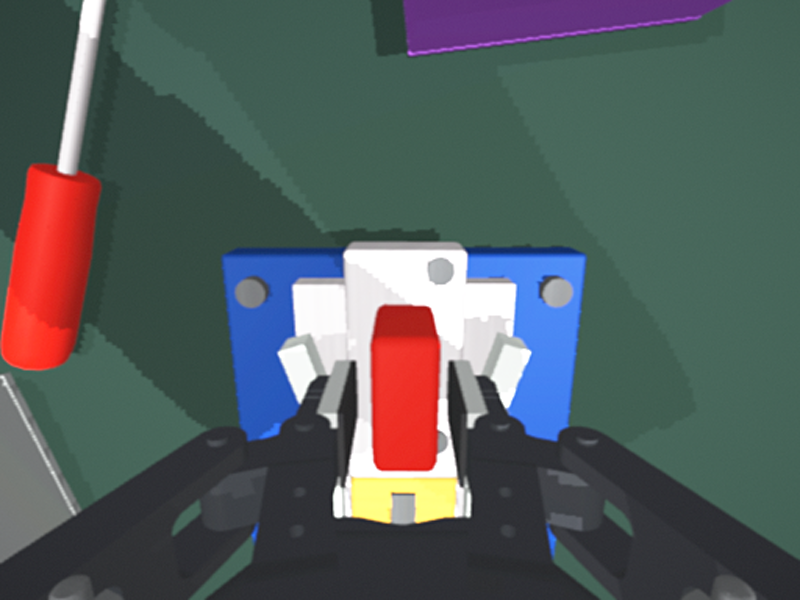

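Run:
```python
from h import *
import pickle
np.set_printoptions(precision=1,suppress=True)
c=pickle.load(open('w8.pkl','rb'))
P=lambda q,z: atz(c,((q[0]+.5)*.64-.5,(q[1]+.5)*.64-.5),z)
r=P((405,254),50);print('rear top',r,P((405,243),30),'grip ft',P((405,470),86),'grip rear',P((405,307),50))
print('grip centre ~',r[:2]+40*np.array([.9927,-.1208]))
print('bed front',P((293,279),30),P((516,279),30), 'base', P((223,250),20),P((584,250),20))
```

```text
rear top [392.1 270.4  50. ] [391.6 270.6  30. ] grip ft [449.9 263.3  86. ] grip rear [410.6 268.2  50. ]
grip centre ~ [431.8 265.5]
bed front [400.3 226.1  30. ] [410.5 311.4  30. ] base [387.3 197.8  20. ] [404.5 341.3  20. ]
```

```bash
python3 -m handwheel '[0.65,0.002,0.001,-0.003,0, 0.65,0.004,0.001,-0.003,0, 0.8,0.004,0.001,-0.003,0, 1,0.004,0.001,-0.003,0, 1,0.004,0.001,-0.003,0]' 50; python3 to.py
python3 -m handwheel '[1,0,0,0,0, 1,-0.0005,0,0.006,0, 1,-0.0005,0,0.014,0, 1,-0.0005,0,0.022,0, 1,-0.0005,0,0.03,0]' 50; python3 to.py
```

```text
clock: 18.3
tool_pos: [431.3, 265.3, 58.3]
ee_rot: [[-0.001, 0.121, 0.993], [-0.001, 0.993, -0.121], [-1.0, -0.001, -0.001]]
ft_force: [0.3, 0.3, -2.2]
opening: 19.3
clk 18.3 tcp [431.3017 265.3173  58.3082] yaw -0.1212 F [ 0.3022  0.3451 -2.2085] op 19.3
clock: 18.8
tool_pos: [462.4, 261.6, 59.1]
ee_rot: [[0.0, 0.121, 0.993], [-0.0, 0.993, -0.121], [-1.0, -0.0, 0.0]]
ft_force: [0.1, -0.5, -3.0]
opening: 19.1
clk 18.8 tcp [462.4372 261.6088  59.1454] yaw -0.1216 F [ 0.1249 -0.4527 -3.033 ] op 19.1
```

```bash
python3 -m handwheel '[1,0.0005,0,0.004,0, 1,0.0005,0,0.007,0, 1,0.0005,0,0.010,0, 1,0.0005,0,0.012,0, 1,0.0005,0,0.014,0]' 50; python3 to.py
python3 -m handwheel '[1,0.0005,0,0.001,0, 1,0.0005,0,0.002,0, 1,0.0005,0,0.003,0, 1,0.0005,0,0.004,0, 1,0.0005,0,0.004,0]' 50; python3 to.py
```

```text
clock: 19.3
tool_pos: [475.3, 260.3, 58.6]
ee_rot: [[-0.0, 0.121, 0.993], [-0.0, 0.993, -0.121], [-1.0, -0.0, -0.0]]
ft_force: [0.5, -0.4, -2.4]
opening: 19.3
clk 19.3 tcp [475.269  260.3089  58.6406] yaw -0.1209 F [ 0.4761 -0.4282 -2.3597] op 19.3
clock: 19.8
tool_pos: [479.4, 260.0, 58.3]
ee_rot: [[0.0, 0.121, 0.993], [0.0, 0.993, -0.121], [-1.0, 0.0, 0.0]]
ft_force: [-1.6, 0.2, 0.3]
opening: 19.5
clk 19.8 tcp [479.374  259.9519  58.2942] yaw -0.121 F [-1.6458  0.219   0.3155] op 19.5
```

```bash
python3 -m handwheel '[1,0,0,0.001,0, 1,0,0,0.002,0, 1,0,0,0.003,0, 1,0,0,0.004,0, 1,0,0,0.004,0]' 50; python3 to.py
```

```text
clock: 20.3
tool_pos: [482.8, 259.5, 58.3]
ee_rot: [[-0.001, 0.121, 0.993], [0.0, 0.993, -0.121], [-1.0, -0.0, -0.001]]
ft_force: [-6.0, -0.7, 5.4]
opening: 18.9
clk 20.3 tcp [482.7819 259.4838  58.2873] yaw -0.1208 F [-6.0059 -0.7388  5.4486] op 18.9
```

```bash
python3 -m handwheel '[1,-0.0005,0,0.001,0, 1,-0.0005,0,0.002,0, 1,-0.0005,0,0.003,0, 1,-0.0005,0,0.003,0, 1,-0.0005,0,0.003,0]' 50; python3 to.py
```

```text
clock: 20.8
tool_pos: [482.8, 259.4, 58.3]
ee_rot: [[-0.006, 0.119, 0.993], [-0.001, 0.993, -0.119], [-1.0, -0.001, -0.006]]
ft_force: [-17.1, -0.4, 12.5]
opening: 19.4
clk 20.8 tcp [482.7765 259.3799  58.2875] yaw -0.1194 F [-17.0723  -0.369   12.5036] op 19.4
```

Resistance jumped to 17 N with no advance at x=482.8, where the stop was predicted (482.2). I'll release and look.

```bash
python3 -m handwheel '[0.9,0,0,-0.002,0, 0.65,0,0,-0.002,0, 0.65,0,0,-0.003,0, 0.65,0,0,-0.003,0, 0.65,0,0,-0.003,0]' 30; python3 to.py
python3 -m handwheel '[0.65,-0.01,0,0,0, 0.65,-0.03,0,0,0, 0.65,-0.06,0,-0.005,0, 0.65,-0.1,0,-0.035,0, 0.65,-0.13,0,-0.06,0]' 30;python3 -m handwheel '[0.65,0,0,0,0, 0.65,0,0,0,0, 0.65,0,0,0,0, 0.65,0,0,0,0, 0.65,0,0,0,0]' 30
python3 - <<'E'
from h import *
import pickle
c=shot('wrist','w9.png');pickle.dump(c,open('w9.pkl','wb'))
im=c['frame'][:,:,::-1];cv2.imwrite('pics/w9b.png',cv2.resize(im[90:330,130:386],(800,750),interpolation=cv2.INTER_CUBIC)[:600])
c=bot.read_camera('side');pickle.dump(c,open('s9.pkl','wb')); q=proj(c,(480,258,60)).astype(int)
im=c['frame'][max(0,q[1]-55):q[1]+55,max(0,q[0]-65):q[0]+65,::-1];cv2.imwrite('pics/d9_side.png',cv2.resize(im,None,fx=5,fy=5,interpolation=cv2.INTER_CUBIC))
E
```

```text
clock: 21.3
tool_pos: [483.7, 259.0, 58.7]
ee_rot: [[0.0, 0.121, 0.993], [-0.0, 0.993, -0.121], [-1.0, -0.0, 0.0]]
ft_force: [-0.1, 0.6, 0.2]
opening: 29.6
clk 21.3 tcp [483.6809 259.0301  58.6738] yaw -0.1216 F [-0.0624  0.5771  0.2157] op 29.6
clock: 21.8
tool_pos: [423.6, 266.5, 191.5]
ee_rot: [[0.002, 0.122, 0.993], [0.001, 0.993, -0.122], [-1.0, 0.001, 0.002]]
ft_force: [0.2, 0.4, -0.4]
opening: 30.2
clock: 22.3
tool_pos: [423.8, 265.9, 187.6]
ee_rot: [[-0.001, 0.122, 0.993], [-0.002, 0.993, -0.122], [-1.0, -0.002, -0.001]]
ft_force: [-0.4, 0.0, 0.8]
opening: 29.7
```

View pics/w9b.png

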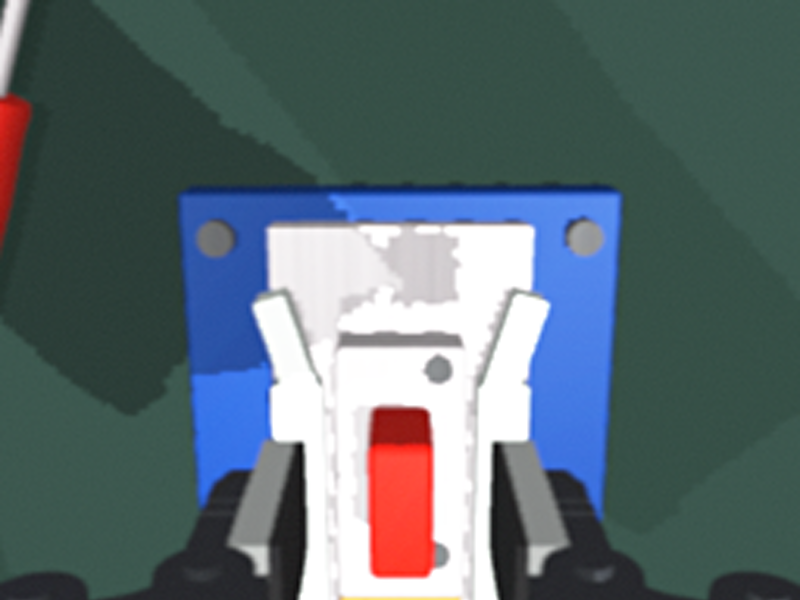

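View pics/d9_side.png

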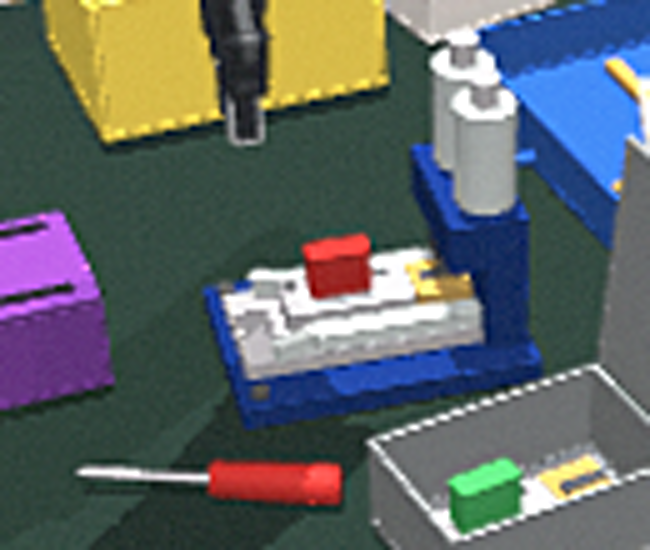

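Run:
```python
from h import *
import pickle
np.set_printoptions(precision=1,suppress=True)
c=pickle.load(open('w9.pkl','rb'))
P=lambda q,z: atz(c,((q[0]+.5)*.32+130-.5,(q[1]+.5)*.32+90-.5),z)
u=np.array([.9927,-.1208,0])
bf=P((400,226),30)
print('gap top',(P((400,347),50)-bf)@u,'gap bottom',(P((400,333),30)-bf)@u, 'mouth',(P((322,384),44)-bf)@u,(P((480,382),44)-bf)@u)
print('die edges',P((337,450),50),P((464,450),50),'guides in',P((324,450),44),P((479,450),44))
```

```text
gap top 34.94766990853838 gap bottom 36.372072177189466 mouth 49.53106279560897 48.77662498845849
die edges [474.4 239.6  50. ] [479.3 280.7  50. ] guides in [476.5 234.6  44. ] [482.6 285.8  44. ]
```

The rear of the die is 35–36 mm behind the bed front, and 35 means home. To be sure, I'll press gently on the back of the grip with shut fingers.

```bash
python3 to.py 432 265.5 62 -0.121
python3 -m handwheel '[1,0.02,0,0.006,0, 1,0.05,0,0.006,0, 1,0.08,0,0.006,0, 1,0.11,0,0.006,0, 1,0.125,0,0.006,0]' 30; python3 to.py 448 263.5 62 -0.121
python3 -m handwheel '[1,0,0,0.004,0, 1,0,0,0.008,0, 1,0,0,0.011,0, 1,0,0,0.014,0, 1,0,0,0.016,0]' 30; python3 to.py
```

```text
clk 22.4 tcp [423.7449 266.1246 187.9406] yaw -0.1217 F [ 0.1406 -0.3363  0.1252] op 29.9
shift [0.1259 0.0005 0.0084] turn -0.04031440955129436
clock: 22.9
tool_pos: [428.3, 264.7, 60.7]
ee_rot: [[-0.003, 0.121, 0.993], [-0.003, 0.993, -0.121], [-1.0, -0.003, -0.003]]
ft_force: [0.4, -0.6, -0.4]
opening: 0.1
clk 22.9 tcp [428.3434 264.6763  60.7407] yaw -0.1214 F [ 0.435  -0.6486 -0.4174] op 0.1
shift [-0.0013  0.0012  0.0197] turn -0.020240990353512716
clock: 23.4
tool_pos: [446.4, 264.1, 64.5]
ee_rot: [[0.001, 0.121, 0.993], [0.001, 0.993, -0.121], [-1.0, 0.001, 0.001]]
ft_force: [-0.5, -0.2, 0.4]
opening: -0.2
clk 23.4 tcp [446.4092 264.0797  64.5333] yaw -0.1214 F [-0.4544 -0.2481  0.4192] op -0.2
```

```bash
python3 -m handwheel '[1,0,0,0.001,0, 1,0,0,0.002,0, 1,0,0,0.003,0, 1,0,0,0.004,0, 1,0,0,0.004,0]' 30
python3 -m handwheel '[1,0,0,0.001,0, 1,0,0,0.002,0, 1,0,0,0.002,0, 1,0,0,0.003,0, 1,0,0,0.003,0]' 30
```

```text
clock: 23.9
tool_pos: [449.6, 263.3, 63.6]
ee_rot: [[-0.0, 0.121, 0.993], [-0.0, 0.993, -0.121], [-1.0, -0.0, -0.0]]
ft_force: [-0.8, 0.5, -0.0]
opening: -0.2
clock: 24.4
tool_pos: [449.8, 263.4, 63.4]
ee_rot: [[-0.005, 0.119, 0.993], [-0.001, 0.993, -0.119], [-1.0, -0.001, -0.005]]
ft_force: [-11.1, -0.3, 8.2]
opening: 0.1
```

Contact at x=449.7: 11 N and no further advance, so it's against the stop. I'll back off, retreat and check everything.

```bash
python3 -m handwheel '[1,0,0,-0.006,0, 1,-0.01,0,-0.015,0, 1,-0.04,0,-0.015,0, 1,-0.08,0,-0.015,0, 1,-0.12,0,-0.015,0]' 30
python3 -m handwheel '[1,-0.04,0,-0.01,0, 1,-0.08,0,-0.01,0, 1,-0.09,0,-0.01,0, 1,-0.09,0,-0.01,0, 1,-0.09,0,-0.01,0]' 30
python3 - <<'E'
from h import *
import pickle
for n in ['scene','side','wrist']:
    c=shot(n,n+'_end.png');pickle.dump(c,open(n+'_end.pkl','wb'))
im=cv2.imread('pics/wrist_end.png');cv2.imwrite('pics/wrist_endb.png',cv2.resize(im,(800,600)))
for n in ['scene','side']:
    a=cv2.imread(f'pics/{n}0.png').astype(int);b=cv2.imread(f'pics/{n}_end.png').astype(int)
    cv2.imwrite(f'pics/{n}_diff.png',np.hstack([np.clip(abs(a-b).sum(2),0,255).astype(np.uint8)]))
E
```

```text
clock: 24.9
tool_pos: [437.0, 264.5, 185.5]
ee_rot: [[0.0, 0.121, 0.993], [-0.0, 0.993, -0.121], [-1.0, -0.0, 0.0]]
ft_force: [0.9, 1.1, -0.1]
opening: -0.2
clock: 25.4
tool_pos: [427.2, 265.7, 272.8]
ee_rot: [[-0.001, 0.121, 0.993], [-0.001, 0.993, -0.121], [-1.0, -0.001, -0.001]]
ft_force: [-0.4, -0.1, -0.5]
opening: 0.2
```

View pics/scene_end.png

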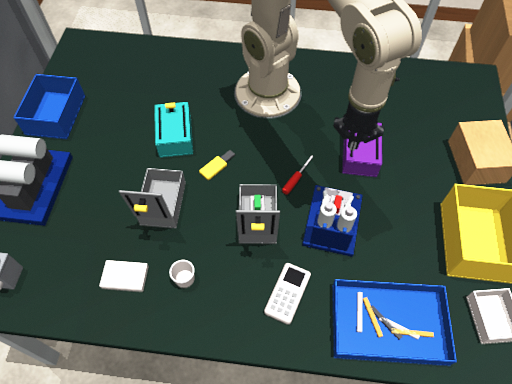

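View pics/side_end.png

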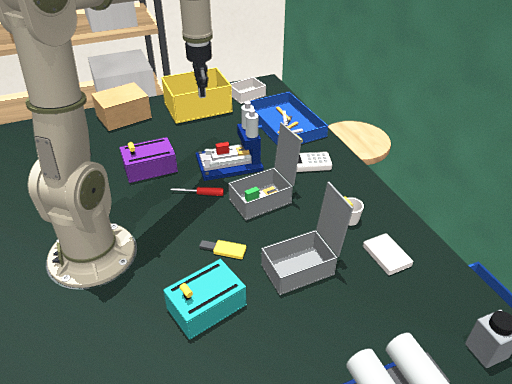

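View pics/side_diff.png

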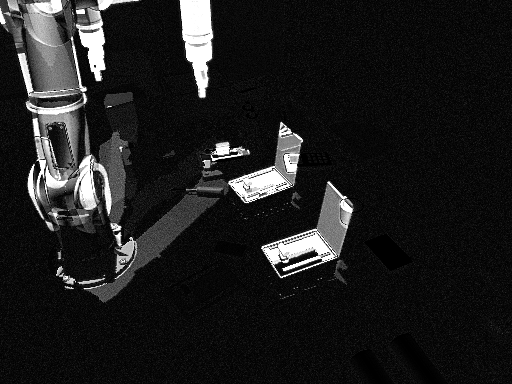

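View pics/wrist_endb.png

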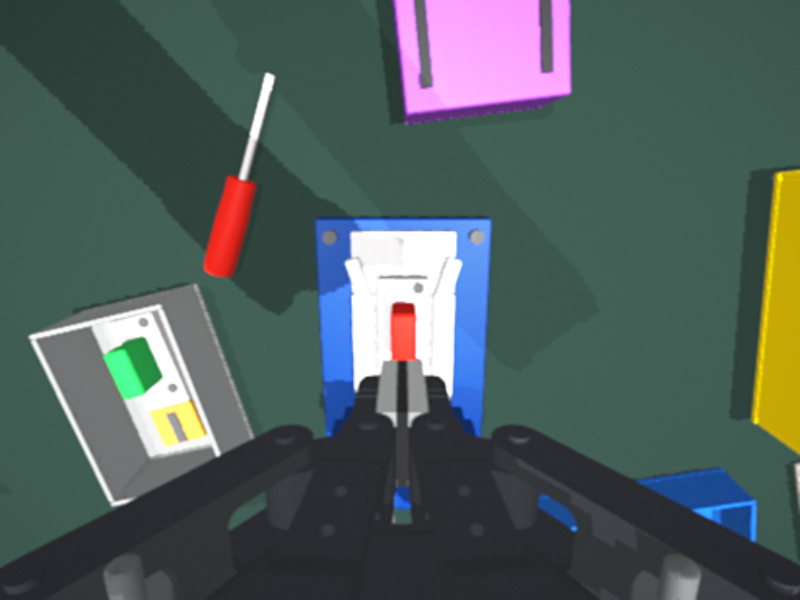

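The final views show both lids upright, the green die in its case, and the red die in the channel. The before/after difference shows no bystander edges shifted, only shadow changes. Handing in.

Run:
```python
from h import *
print(bot.job_done()); print(bot.get_obs()['clock'])
```

```text
the job is handed in; nothing more can be done
None
the job is handed in; nothing more can be done
```

I handed the job in at about 25.6 s. Both grey lids stand wide open, and the red die is in the press channel, nose first and fully home. The green die is still in its case, and the gripper is clear of everything.

**Last checks**
- **Seating:** the rear of the die measured 35–36 mm behind the bed front, against 35 mm when home. I then pressed on the back of the grip with shut fingers, and at 11 N it moved no further, so I take it as against the stop.
- **Lids and bystanders:** the final pictures show both lids upright. The before/after side view shows no bystander moved, only shadow changes.

**What went wrong:** as I lowered the die, its rear corner brushed the purple case. The wrist force was about 29 N in z and about 40 N overall. The die itself made the contact, not the arm or gripper body. The purple case does not appear to have moved.

The contact tilted the die slightly nose-down in the grip. I released it on the bed so it lay flat, gripped it again and slid it home.

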